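# Load the sherd carrier on the scanning base and trip its presence lever

### The job

Pick up the blue sherd carrier by its grip fin and lower it squarely onto the black seat of the grey scanning base, so that its edge holds the orange presence lever down; let go only once it rests on the seat. Either end may face the lever. Leave the white carrier where it is.

Things in the scene. Friction and masses are not known exactly. Their poses are not given: they have to be found in the camera images.
- blue_carrier_grip (a point): blue carrier, loose, 0.2-0.35 kg: plate 140 (x) x 90 (y) x 8 mm with 3 mm lip and flat underside; upright grip fin in its middle, 34 mm long (x), 12 mm thick (y), top 52 mm above the underside. Sherd fixed at the +x end (28 to 65 mm from the middle), flat scale at the -x end; finger room beside the fin is clear. Point: on the fin, mid-carrier, 30 mm above the underside; z up. Pinch across y.
- white_carrier_grip (a point): white carrier, loose, same shape and size with another sherd; same point and axes. To be left alone.
- seat (a point): scanning base: fixed grey block 213 (x) x 110 (y) x 24 mm on the desk; its flat top has a black inlaid seat 140 x 90 mm, the outline of a carrier, with no walls round it. Point: centre of the seat, on the top face, 24 mm above the desk; x is the seat's long axis, z up. At the -x end (towards the robot) the orange lever rises from a slot 16 mm wide.
- lever (a joint): orange presence lever, hinged 98 mm from the seat's centre on the -x side; its roller tip is 46 mm from the centre (24 mm inside the seat's end), 15 mm above the seat when free. 0 rad = up, 0.30 = pressed flush with the seat, 0.33 = stop. A light spring (0.2 N at the tip when free, 0.6 N when flush) returns it; the carrier's weight holds it down.

How it is judged:
By the outcome, as a careful person would: the job done as asked, in the order asked, and still so for the second after the job is handed in, with the robot touching nothing.
It also fails if it takes over 40 s, if anything falls off the work surface, if the arm or the gripper's body presses on something with over 40 N, if the wrist force passes 120 N, or if a joint passes its speed limit or range.

### The arm

A 6-joint arm with a two-finger parallel gripper is mounted at the origin on a cart in front of the work surface, level with it; the furniture and walls round the work are solid. World frame = base frame: x ahead of the robot, y to its left, z up, the work surface at z = 0. Lengths are in mm, angles in rad, forces in N, time in s.
With the tool pointing down it reaches from about 300 to 750 mm from the base axis. Payload 8.5 kg.
Tool frame: the origin (TCP) lies on the front face of the gripper's body, between the roots of the fingers; the fingertips stand 73 mm ahead of it and the grasp point (between the pads) lies 54 mm ahead of it (arm.grasp_offset is the distance from the TCP to the grasp point, in mm); z points along the fingers, y is the line along which they close (so a half turn about z gives the same grasp; the last joint's range is limited). The gripper opens to 85 mm and grips with 20 to 120 N. Pads are 22 mm wide; open, the fingers measure 114 mm over their backs; the gripper's body (76 mm by 85 mm) begins 54 mm behind the grasp point. The pads swing forward as they close: fully open they stand 13 mm farther back than shut.
Start: joints at [0.967, 0.381, 1.297, -0, 1.464, -0.215], TCP at [208.483, 508.936, 303.922] pointing down, gripper open.
Joint ranges: [-3.11, 3.11], [-0.89, 2.33], [0.22, 2.48], [-1.42, 4.56], [0.17, 2.85], [-2.88, 2.88]. Speed limits (rad/s): [2.39, 2.39, 3.14, 3.14, 3.14, 3.14].

### API

Orientations are given as a rotation vector (axis times angle).
In Python, from plant import arm gives the robot as it stands.
- The arm moves only by the shell command python3 -m inch 'ROWS' [FORCE]. ROWS is JSON, a list that holds one entry, the list of rows, each a list of 7 numbers: the closure, from 0 (fully open) to 1 (shut), then the shift along the tool's x, y, z in cm, then the turn, a rotation vector about the tool's x, y, z in degrees. A call has 1 to 12 rows; each row is the pose to reach, as a shift and turn from the pose commanded when the call began, along the tool's axes at that moment; what a row does not reach only later rows make up. A row lasts 1/10 s, in which the tool goes at most 50 mm and 8.59 degrees, less where a joint would pass 70% of its speed; a pose out of reach is approached as far as the arm can. A call with a gripper value outside its range is refused whole. The fingers move at their own pace and stop on an object; FORCE is the grip in N (left out, the last holds). Time passes only in rows, so rows that repeat a pose let the fingers close. It gives the time, the measured TCP pose, the force, the opening and the grip force at its end, in the units of the state.
- arm.read_state(): the state, without advancing time (a new reading comes with each control period).
- arm.read_camera(name): name is "side" or "top"; returns a dict with "frame" (420x560x3 uint8, red, green, blue), "fx", "fy", "cx", "cy" (pixels), "dist" ([k1, k2, p1, p2, k3] as OpenCV has them; the pictures are not rectified), "extrinsics" (4x4, takes a point from camera to world coordinates). Camera axes: x right, y up, looking along -z (the intrinsics and any distortion apply to the point x, -y, -z); pixel columns grow to the right and rows downward; lengths in mm; the calibration is good to about 2 mm. A picture is of the moment at which its call begins. There is no depth.
- arm.finish_job(): hands the job in; it is judged then, once.
Trained networks look in the newest picture that a camera, given by its name, has taken for a name from the list of things; names that differ only in an ending like _2 or _b are one class to them, and where a whole thing is asked for, a point or a joint stands for the part that bears it (a point fixed in the world has none). Each returns a list of dicts, best first, with "score" (0 to 1); they miss things now and then, are a little off and sometimes report something else, mostly with a low value. They report only what shows in the picture. A call takes as long as a camera call.
- arm.look_for(camera, query): "at" ([column, row] in pixels, amid what is visible of it).
- arm.outline_of(camera, query): "pixels" (420x560 bool, what is visible of it) and "at" ([column, row] in pixels, amid what is visible of it).
The state is a dict: "t": time; "joint_pos": joint angles; "joint_velocities": joint speeds; "joint_efforts": joint torques, N m; "tcp_pos": TCP position; "tool_rot": TCP orientation; "wrist_force": force on the tool from outside, world axes, zero at the start; "ft_torque": the same for the moment, N m; "finger_gap": finger opening in mm; "gripper_force": force on a finger pad.
Only numpy, scipy, OpenCV 4.12 (cv2) and the standard library are available. Lean on these libraries where they do the work, as an engineer would, in place of code of your own. Each camera call takes 0.05 s, during which the arm holds its last target. There are 200 camera calls.

## Working session

There is one attempt and no reset: what is moved stays moved. The work goes in short steps, Python scripts to look and compute and a shell command to move; the robot and the scene stay as the last step left them, time stands still between calls to the robot, and variables do not carry over. Pictures are saved under pics/ and viewed, at most 10 in all, crops included, and the job is handed in when it is done.

```bash
mkdir -p pics
cat > h.py <<'E'
import numpy as np, cv2
from plant import arm
def cam(n):
    return arm.read_camera(n)
def save(c,f):
    cv2.imwrite('pics/'+f,c['frame'][:,:,::-1])
def K(c): return np.array([[c['fx'],0,c['cx']],[0,c['fy'],c['cy']],[0,0,1.]])
def ray(c,p):
    u=cv2.undistortPoints(np.array([[p]],float),K(c),np.array(c['dist'],float))[0,0]
    E=np.array(c['extrinsics']); d=E[:3,:3]@np.array([u[0],-u[1],-1]); return E[:3,3],d/np.linalg.norm(d)
def onz(c,p,z):
    o,d=ray(c,p); return o+d*(z-o[2])/d[2]
def proj(c,P):
    E=np.array(c['extrinsics']); q=(np.atleast_2d(P)-E[:3,3])@E[:3,:3]; q=q*[1,-1,-1]
    return cv2.projectPoints(q.reshape(-1,1,3),np.zeros(3),np.zeros(3),K(c),np.array(c['dist'],float))[0][:,0]
def tri(c1,p1,c2,p2):
    o1,d1=ray(c1,p1);o2,d2=ray(c2,p2)
    t=np.linalg.lstsq(np.c_[d1,-d2],o2-o1,rcond=None)[0]
    a,b=o1+t[0]*d1,o2+t[1]*d2; return (a+b)/2,np.linalg.norm(a-b)
E
python3 - <<'E'
from h import *
s=arm.read_state(); print({k:np.round(v,3) for k,v in s.items()})
ims=[]
for n in ['top','side']:
    c=cam(n); save(c,n+'0.png'); print(n,np.round(c['extrinsics'],2).tolist(),c['fx'],c['dist'])
    for q in ['blue_carrier_grip','white_carrier_grip','seat','lever']:
        print(q,[(np.round(r['at'],1),round(r['score'],2)) for r in arm.look_for(n,q)][:3])
E
```

```text
{'t': np.float64(0.0), 'joint_pos': array([ 0.967,  0.381,  1.298,  0.   ,  1.464, -0.215]), 'joint_velocities': array([ 0.   , -0.001, -0.001,  0.001, -0.001, -0.002]), 'joint_efforts': array([ 2.0000e-03, -4.4846e+01, -2.3127e+01, -0.0000e+00,  5.0000e-03,
       -0.0000e+00]), 'tcp_pos': array([208.373, 508.793, 303.3  ]), 'tool_rot': array([-6.070e-01, -3.082e+00,  2.000e-03]), 'wrist_force': array([ 1.061, -0.298, -1.11 ]), 'ft_torque': array([ 0.008,  0.073, -0.067]), 'gripper_force': np.float64(0.0), 'finger_gap': np.float64(85.351)}
top [[0.01, 1.0, -0.06, 439.83], [-1.0, 0.01, -0.0, -13.61], [-0.0, 0.06, 1.0, 1006.0], [0.0, 0.0, 0.0, 1.0]] 413.51738566192597 [-0.01211394  0.          0.          0.          0.        ]
blue_carrier_grip [(array([164.3, 181.9]), 0.78)]
white_carrier_grip [(array([404.2, 218.6]), 0.72)]
seat [(array([294.2, 188.9]), 0.82)]
lever [(array([290.2, 210.3]), 0.41)]
side [[0.98, 0.12, -0.15, 368.81], [-0.19, 0.61, -0.77, -679.19], [-0.0, 0.78, 0.63, 620.3], [0.0, 0.0, 0.0, 1.0]] 384.606492352458 [-0.01339927  0.          0.          0.          0.        ]
blue_carrier_grip [(array([269. , 160.1]), 0.63)]
white_carrier_grip [(array([286.2, 336.8]), 0.91)]
seat [(array([287. , 230.1]), 0.95)]
lever [(array([268.4, 228.8]), 0.39)]
```

View pics/top0.png

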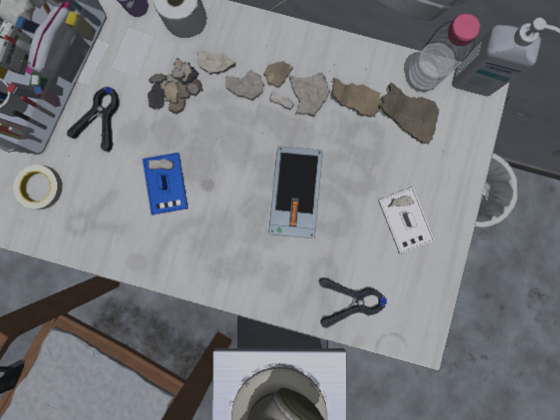

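View pics/side0.png

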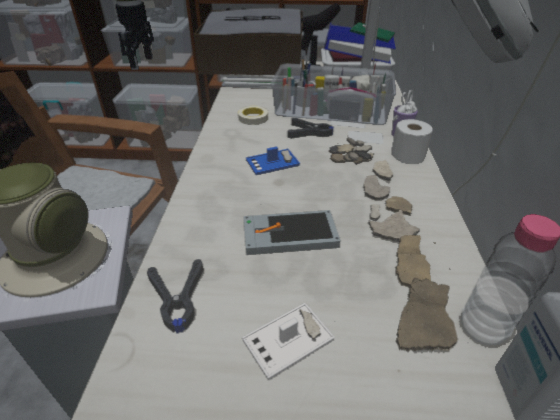

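The top view shows the blue carrier at about (165,183) with its sherd end up (+x), the seat at (297,183) with the lever near (293,212), and the white carrier at (405,220). The side view shows the blue fin at about (272,155) and the seat at (303,228). Next come outlines and enlarged crops.

Run:
```python
from h import *
c={};o={}
for n in ['top','side']:
    c[n]=cam(n)
    for q in ['blue_carrier_grip','seat']:
        r=arm.outline_of(n,q)
        if r: o[n,q]=r[0]['pixels']; print(n,q,round(r[0]['score'],2),r[0]['at'],o[n,q].sum())
def crop(n,x,y,w,h,s): return cv2.resize(np.ascontiguousarray(c[n]['frame'][y:y+h,x:x+w,::-1]),(w*s,h*s),interpolation=cv2.INTER_CUBIC)
A=[crop('top',130,145,66,48*1+25,6)[:438,:396],crop('side',240,140,66,73,6)]
cv2.imwrite('pics/crop1.png',np.hstack(A))
for k,m in o.items():
    cc,_=cv2.findContours(m.astype(np.uint8),0,1); p=max(cc,key=cv2.contourArea)[:,0]
    z=8 if 'blue' in k[1] else 24
    w=np.array([onz(c[k[0]],q,z)[:2] for q in p.astype(float)],np.float32)
    print(k,cv2.minAreaRect(w))
# dark seat
for n,box in [('top',(260,140,330,245)),('side',(235,200,350,260))]:
    x0,y0,x1,y1=box; g=c[n]['frame'].max(2); m=np.zeros_like(g); m[y0:y1,x0:x1]=(g[y0:y1,x0:x1]<60)
    cc,_=cv2.findContours(m,0,1); p=max(cc,key=cv2.contourArea)[:,0]
    w=np.array([onz(c[n],q,24)[:2] for q in p.astype(float)],np.float32); print('dark',n,cv2.minAreaRect(w))
```

```text
top blue_carrier_grip 0.74 [165.4, 181.0] 2114
top seat 0.96 [294.4, 192.0] 4063
side blue_carrier_grip 0.76 [268.7, 162.9] 999
side seat 0.64 [290.6, 230.9] 3562
('top', 'blue_carrier_grip') ((552.1448364257812, 283.3085632324219), (138.8131103515625, 92.53711700439453), 10.612892150878906)
('top', 'seat') ((532.787109375, -35.02088928222656), (109.47256469726562, 212.45751953125), 84.83553314208984)
('side', 'blue_carrier_grip') ((550.2171630859375, 291.1677551269531), (149.67388916015625, 132.71493530273438), 10.578730583190918)
('side', 'seat') ((529.5513305664062, -47.128692626953125), (130.35646057128906, 212.6773681640625), 84.79692840576172)
dark top ((553.0911865234375, -37.443965911865234), (87.36669158935547, 137.01622009277344), 84.71460723876953)
dark side ((553.245361328125, -37.69025802612305), (84.7916259765625, 134.54844665527344), 84.82139587402344)
```

View pics/crop1.png

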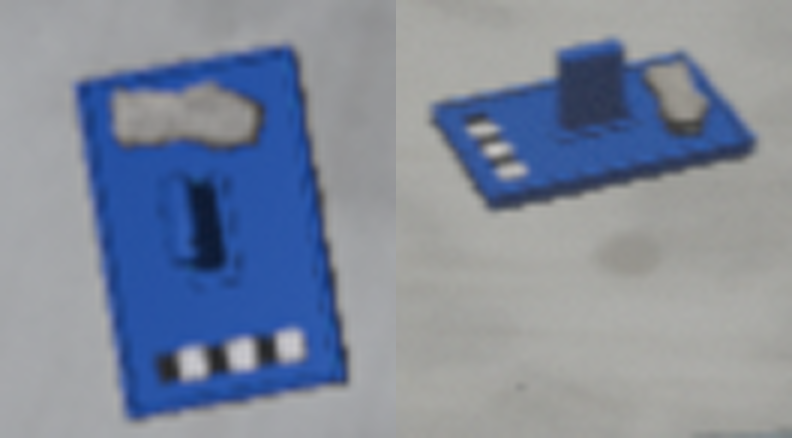

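Run:
```python
from h import *
a,b=cam('top'),cam('side')
print('fin top',tri(a,(159.95,181.6),b,(272.1,147.9)))
for z in (52,): print(onz(a,(159.95,181.6),z),onz(b,(272.1,147.9),z))
# side: base quad corners at z 8
for p in [(433,105),(683,55),(755,148),(490,206)]: 
    q=(240+(p[0]-396)/6-.42,140+p[1]/6-.42); print('side corner',onz(b,q,10))
for p in [(80,85),(292,45),(347,382),(130,417)]:
    print('top corner',onz(a,(130+p[0]/6-.42,145+p[1]/6-.42),10))
# seat corner triangulation using dark blob in both
P=[]
for n,c,box in [('top',a,(260,140,330,245)),('side',b,(235,200,350,260))]:
    x0,y0,x1,y1=box; g=c['frame'].max(2); m=np.zeros_like(g); m[y0:y1,x0:x1]=(g[y0:y1,x0:x1]<60)
    cc,_=cv2.findContours(m,0,1); p=max(cc,key=cv2.contourArea)[:,0].astype(float)
    w=np.array([onz(c,q,24)[:2] for q in p],np.float32); B=cv2.boxPoints(cv2.minAreaRect(w))
    B=B[np.argsort(np.arctan2(*(B-B.mean(0)).T))]; P.append(proj(c,np.c_[B,np.full(4,24)]))
for i in range(4): print('seat corner',tri(a,P[0][i],b,P[1][i]))
s=arm.read_state(); from scipy.spatial.transform import Rotation as R
M=R.from_rotvec(s['tool_rot']).as_matrix(); print(np.round(M,4))
```

```text
fin top (array([551.10820665, 280.30542012,  51.54802856]), np.float64(1.0079793622243824))
[550.55440392 280.22951566  52.        ] [551.47145065 279.52777949  52.        ]
side corner [476.86462156 313.02081712  10.        ]
side corner [610.60878377 335.7325783   10.        ]
side corner [625.31432278 241.97527063  10.        ]
side corner [490.68342015 218.06436388  10.        ]
top corner [611.23140585 336.21792149  10.        ]
top corner [627.96874136 250.24506867  10.        ]
top corner [491.02981561 225.04884429  10.        ]
top corner [476.46543993 312.32838273  10.        ]
seat corner (array([481.53370201, -74.69554228,  24.90247914]), np.float64(1.4284636353332465))
seat corner (array([489.62770063,  12.22934747,  22.64622062]), np.float64(1.4411356655487746))
seat corner (array([ 6.25102857e+02, -1.28082434e-01,  2.27571736e+01]), np.float64(0.9609892122141384))
seat corner (array([616.61031201, -86.9797178 ,  24.98682514]), np.float64(1.1597407899313108))
[[-0.9254  0.3791  0.    ]
 [ 0.3791  0.9254  0.    ]
 [-0.      0.     -1.    ]]
```

```bash
cat >> h.py <<'E'
from scipy.spatial.transform import Rotation as R
def go(xyz,yaw_y):
    "shift (cm, tool axes) and tool-axis turn (deg) to reach TCP xyz pointing down, tool y at world yaw yaw_y deg"
    s=arm.read_state(); M=R.from_rotvec(s['tool_rot']).as_matrix()
    a=np.radians(yaw_y); y=np.array([np.cos(a),np.sin(a),0]); z=np.array([0,0,-1.]); T=np.c_[np.cross(y,z),y,z]
    print('shift',np.round(M.T@(np.array(xyz)-s['tcp_pos'])/10,2),'turn',np.round(R.from_matrix(M.T@T).as_rotvec(degrees=True),2),'tcp',np.round(s['tcp_pos'],1),'f',np.round(s['wrist_force'],1),'gap',round(float(s['finger_gap']),1),'t',s['t'])
E
python3 -c "
from h import *
go((551,280.5,200),100.6)"
```

```text
shift [-40.35  -8.16  10.39] turn [  0.     0.   -32.88] tcp [208.5 508.9 303.9] f [-0.4 -0.3  0.5] gap 85.6 t 0.9
```

```bash
python3 -m inch '[[[0,-4,-0.8,1,0,0,-4],[0,-8,-1.6,2,0,0,-8],[0,-12.5,-2.5,3,0,0,-12],[0,-17,-3.4,4,0,0,-16],[0,-21.5,-4.3,5,0,0,-20],[0,-26,-5.2,6.5,0,0,-24],[0,-30.5,-6.1,8,0,0,-27],[0,-34.5,-7,9,0,0,-30],[0,-38,-7.7,10,0,0,-32],[0,-40.35,-8.16,10.4,0,0,-32.9],[0,-40.35,-8.16,10.4,0,0,-32.9]]]'; python3 -c "
from h import *
go((551,280.5,86),100.6)"
```

```text
t: 2.0
tcp_pos: [553.0, 278.4, 198.8]
tool_rot: [0.286, -3.128, 0.001]
wrist_force: [0.4, -1.0, 0.3]
finger_gap: 85.3
gripper_force: 0.0
shift [ 0.15  0.25 11.28] turn [-0.03 -0.04 -0.15] tcp [553.  278.4 198.8] f [ 0.4 -1.   0.3] gap 85.3 t 2.0
```

```bash
python3 -m inch '[[[0,0.1,0.1,2,0,0,0],[0,0.1,0.1,4.5,0,0,0],[0,0.1,0.1,6,0,0,0],[0,0.1,0.1,7,0,0,0],[0,0.1,0.1,7,0,0,0]]]'; python3 -c "
from h import *
c=cam('side'); save(c,'side1.png')
d=cam('top'); im=np.hstack([cv2.resize(x['frame'][y:y+140,a:a+120,::-1],None,fx=3,fy=3) for x,a,y in ((d,105,110),(c,210,70))]); cv2.imwrite('pics/near1.png',im)
go((551,280.5,86),100.6)"
```

```text
t: 2.5
tcp_pos: [549.0, 281.6, 129.1]
tool_rot: [0.291, -3.126, 0.0]
wrist_force: [0.6, 0.4, 0.1]
finger_gap: 85.1
gripper_force: 0.0
shift [-0.09 -0.13  4.47] turn [0.01 0.06 0.04] tcp [549.8 281.6 130.7] f [0.3 0.1 0.2] gap 85.6 t 2.6
```

View pics/near1.png

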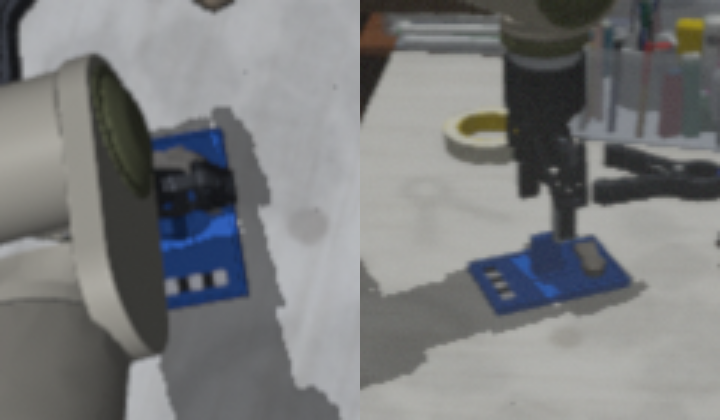

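The gripper stands over the blue carrier: fingers straddle the fin (crop ~(545,255) in the side half), with the sherd and scale clear. Next: descend and pinch.

```bash
python3 -m inch '[[[0,-0.05,-0.1,1.5,0,0,0],[0,-0.05,-0.1,3,0,0,0],[0,-0.05,-0.1,4,0,0,0],[0,-0.05,-0.1,4.4,0,0,0],[0,-0.05,-0.1,4.4,0,0,0]]]' && python3 -m inch '[[[0.5,0,0,0,0,0,0],[0.7,0,0,0,0,0,0],[1,0,0,0,0,0,0],[1,0,0,0,0,0,0],[1,0,0,0,0,0,0],[1,0,0,0,0,0,0],[1,0,0,0,0,0,0],[1,0,0,0,0,0,0]]]' 50; python3 -c "
from h import *
go((551,280.5,186),100.6)"
```

```text
t: 3.1
tcp_pos: [550.5, 280.4, 86.1]
tool_rot: [-0.291, 3.128, 0.0]
wrist_force: [-0.1, 0.6, 0.7]
finger_gap: 85.4
gripper_force: 0.0
t: 3.9
tcp_pos: [550.5, 280.5, 86.2]
tool_rot: [-0.291, 3.128, 0.0]
wrist_force: [-0.1, 1.1, 3.1]
finger_gap: 11.4
gripper_force: 49.9
shift [-0.05 -0.   -9.98] turn [0.01 0.03 0.02] tcp [550.5 280.5  86.2] f [-0.1  1.1  3.1] gap 11.4 t 3.9
```

```bash
python3 -m inch '[[[1,0,0,-0.5,0,0,0],[1,0,0,-1.5,0,0,0],[1,0,0,-3,0,0,0],[1,0,0,-5,0,0,0],[1,0,0,-7,0,0,0],[1,0,0,-8.5,0,0,0],[1,0,0,-9.5,0,0,0],[1,0,0,-10,0,0,0],[1,0,0,-10,0,0,0]]]' 60; python3 -c "
from h import *
go((553.2,-37.6,165),84.7)"
```

```text
t: 4.8
tcp_pos: [550.5, 280.4, 186.2]
tool_rot: [-0.291, 3.128, 0.0]
wrist_force: [-0.1, -0.2, -3.3]
finger_gap: 11.1
gripper_force: 58.4
shift [  5.59 -31.3    2.12] turn [ 0.    0.02 15.92] tcp [550.5 280.4 186.2] f [-0.1 -0.2 -3.3] gap 11.1 t 4.8
```

```bash
python3 -m inch '[[[1,0.2,-1,0,0,0,0.5],[1,0.6,-3.2,0,0,0,1.6],[1,1.1,-6.2,0,0,0,3.2],[1,1.7,-9.7,0,0,0,5],[1,2.4,-13.5,0,0,0,7],[1,3.1,-17.4,0,0,0,9],[1,3.8,-21,0,0,0,11],[1,4.4,-24.5,0,0,0,12.6],[1,4.9,-27.5,0.5,0,0,14],[1,5.3,-29.7,1,0,0,15],[1,5.5,-30.9,1.5,0,0,15.6],[1,5.59,-31.3,2,0,0,15.9]]]' && python3 -m inch '[[[1,0,0,0,0,0,0],[1,0,0,0,0,0,0],[1,0,0,0,0,0,0]]]'; python3 -c "
from h import *
d=cam('top');c=cam('side'); 
im=np.hstack([cv2.resize(np.ascontiguousarray(x['frame'][y:y+130,a:a+130,::-1]),None,fx=3,fy=3) for x,a,y in ((d,230,125),(c,220,130))]); cv2.imwrite('pics/near2.png',im)
go((553.2,-37.6,120),84.7)"
```

```text
t: 6.0
tcp_pos: [552.9, -38.7, 165.2]
tool_rot: [-0.148, -3.137, -0.0]
wrist_force: [0.7, 1.3, -1.6]
finger_gap: 11.5
gripper_force: 58.6
t: 6.3
tcp_pos: [553.3, -36.6, 166.1]
tool_rot: [0.142, 3.138, 0.0]
wrist_force: [0.4, -0.4, -3.4]
finger_gap: 11.0
gripper_force: 58.6
shift [ 0.   -0.07  4.62] turn [-0.    0.03  0.09] tcp [553.3 -36.9 166.2] f [-1.1 -0.2 -2.9] gap 11.5 t 6.4
```

View pics/near2.png

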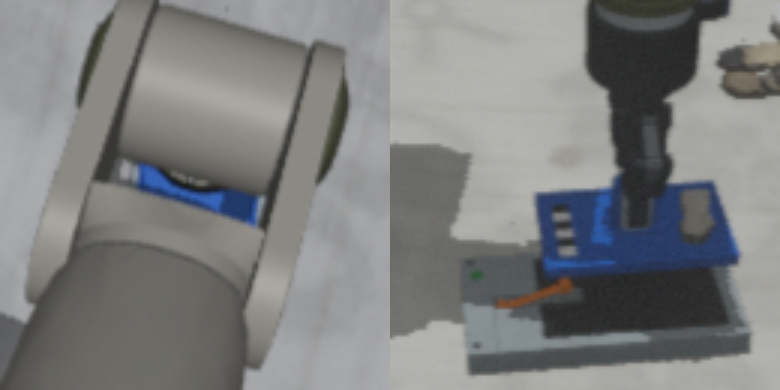

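The side half shows the carrier held at about crop (640,225), roughly parallel to the black seat beneath it, with the orange lever at (565,287) under its scale end. I'll go lower, just above the lever, and check against projected outlines.

```bash
python3 -m inch '[[[1,0,-0.05,1,0,0,0],[1,0,-0.05,2.2,0,0,0],[1,0,-0.05,3.2,0,0,0],[1,0,-0.05,3.7,0,0,0],[1,0,-0.05,3.7,0,0,0],[1,0,-0.05,3.7,0,0,0]]]'
cat > ov.py <<'E'
from h import *
import sys
c=cam('side'); s=arm.read_state(); zu=s['tcp_pos'][2]-86.2 if len(sys.argv)<3 else float(sys.argv[2])
x0,y0,k=235,165,6; im=cv2.resize(np.ascontiguousarray(c['frame'][y0:y0+100,x0:x0+125,::-1]),None,fx=k,fy=k,interpolation=cv2.INTER_CUBIC)
def box(cx,cy,yaw,z,col):
    a=np.radians(yaw); u=np.array([np.cos(a),np.sin(a)]); v=np.array([-u[1],u[0]])
    P=[[*(np.array([cx,cy])+i*u+j*v),z] for i,j in ((70,45),(70,-45),(-70,-45),(-70,45))]
    q=((proj(c,P)-[x0,y0]+.5)*k).astype(int); cv2.polylines(im,[q.reshape(-1,1,2)],True,col,1)
box(553.2,-37.6,-5.3,24,(0,255,255))
for z in (zu,zu+11): box(*s['tcp_pos'][:2],-5.3,z,(0,0,255))
cv2.imwrite('pics/'+sys.argv[1],im); go((553.2,-37.6,110.2),84.7)
E
python3 ov.py ov1.png
```

```text
t: 7.0
tcp_pos: [553.3, -38.1, 128.9]
tool_rot: [0.145, 3.138, -0.0]
wrist_force: [-0.3, -0.0, -2.9]
finger_gap: 11.5
gripper_force: 58.6
shift [0.02 0.05 1.9 ] turn [-0.01  0.04  0.02] tcp [553.4 -38.1 129.2] f [ 0.2 -0.1 -2.1] gap 11.6 t 7.05
```

View pics/ov1.png

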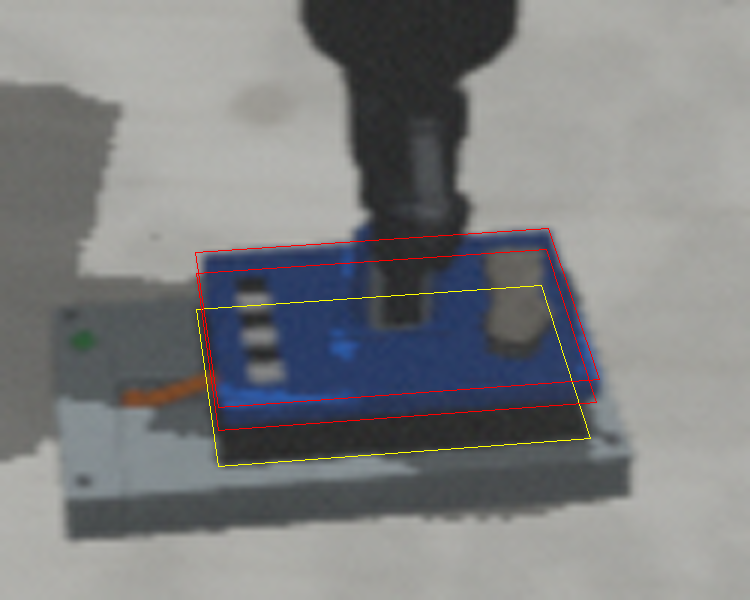

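The red prediction fits the held carrier to 1–2 mm: its ends (203…603 px) lie about 1.5 mm towards +x, and it is parallel to the seat (yellow). I'll correct x by about −1.3 mm and lower, watching the force.

```bash
python3 -m inch '[[[1,0.13,0.05,0.2,0,0,0],[1,0.13,0.05,0.5,0,0,0],[1,0.13,0.05,0.8,0,0,0],[1,0.13,0.05,1.1,0,0,0],[1,0.13,0.05,1.4,0,0,0],[1,0.13,0.05,1.6,0,0,0],[1,0.13,0.05,1.7,0,0,0],[1,0.13,0.05,1.7,0,0,0]]]'; python3 ov.py ov2.png
```

```text
t: 7.85
tcp_pos: [551.9, -37.4, 111.8]
tool_rot: [-0.145, -3.138, -0.0]
wrist_force: [0.1, 0.4, -1.8]
finger_gap: 11.4
gripper_force: 58.6
shift [-0.14 -0.    0.17] turn [ 0.   -0.01  0.02] tcp [551.9 -37.4 111.9] f [-0.3  0.2 -2.8] gap 11.7 t 7.9
```

View pics/ov2.png

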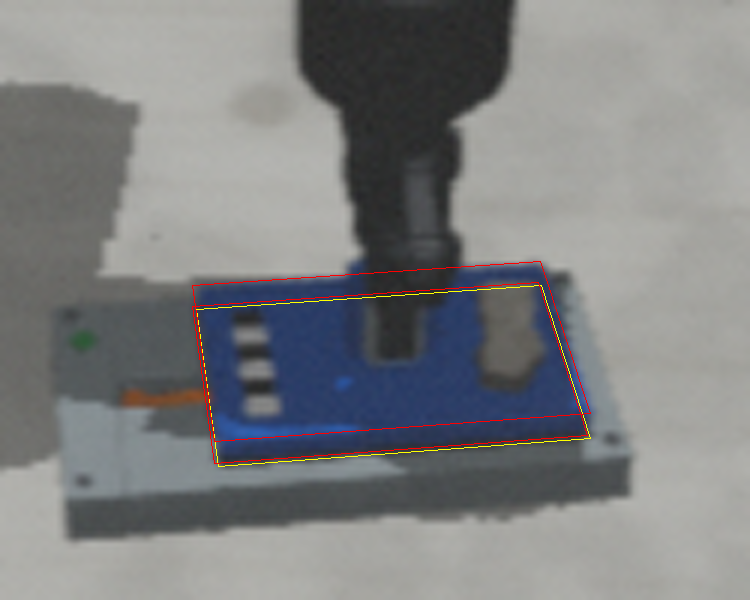

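The carrier's lower edge runs along the yellow seat outline (218,462)–(588,437), and the lever is nearly flat. I'll lower to contact.

```bash
python3 -m inch '[[[1,0,0,0.05,0,0,0],[1,0,0,0.1,0,0,0],[1,0,0,0.14,0,0,0],[1,0,0,0.17,0,0,0],[1,0,0,0.17,0,0,0],[1,0,0,0.17,0,0,0]]]'
```

```text
t: 8.5
tcp_pos: [551.9, -37.5, 110.2]
tool_rot: [0.145, 3.138, -0.0]
wrist_force: [0.6, 0.3, -2.3]
finger_gap: 11.5
gripper_force: 58.9
```

```bash
python3 -m inch '[[[1,0,0,0.04,0,0,0],[1,0,0,0.08,0,0,0],[1,0,0,0.08,0,0,0]]]';python3 -m inch '[[[1,0,0,0.04,0,0,0],[1,0,0,0.06,0,0,0],[1,0,0,0.06,0,0,0]]]'
```

```text
t: 8.8
tcp_pos: [551.9, -37.4, 110.2]
tool_rot: [0.145, 3.138, -0.0]
wrist_force: [-2.4, 0.0, 5.4]
finger_gap: 10.8
gripper_force: 60.1
t: 9.1
tcp_pos: [551.9, -37.4, 110.2]
tool_rot: [0.144, 3.137, -0.001]
wrist_force: [-5.7, 1.3, 11.9]
finger_gap: 11.4
gripper_force: 60.9
```

Contact (12 N, at the expected height). I'll ease off slightly and release.

```bash
python3 -m inch '[[[1,0,0,-0.05,0,0,0],[1,0,0,-0.08,0,0,0],[1,0,0,-0.08,0,0,0]]]' 20; python3 -m inch '[[[0.8,0,0,-0.08,0,0,0],[0.6,0,0,-0.08,0,0,0],[0.4,0,0,-0.08,0,0,0],[0.2,0,0,-0.08,0,0,0],[0,0,0,-0.08,0,0,0],[0,0,0,-0.08,0,0,0],[0,0,0,-0.08,0,0,0]]]' && python3 -m inch '[[[0,0,0,-0.5,0,0,0],[0,0,0,-2,0,0,0],[0,0,0,-4,0,0,0],[0,0,0,-6.5,0,0,0],[0,0,0,-9,0,0,0],[0,0,0,-11,0,0,0],[0,0,0,-12,0,0,0],[0,0,0,-12,0,0,0]]]'; python3 ov.py ov3.png 24
```

```text
t: 9.4
tcp_pos: [551.9, -37.5, 110.2]
tool_rot: [0.145, 3.138, -0.0]
wrist_force: [-3.2, 0.6, 7.8]
finger_gap: 11.0
gripper_force: 60.0
t: 10.1
tcp_pos: [551.9, -37.5, 110.4]
tool_rot: [-0.145, -3.138, -0.0]
wrist_force: [0.1, -0.3, 0.4]
finger_gap: 85.0
gripper_force: 0.0
t: 10.9
tcp_pos: [552.1, -37.5, 231.6]
tool_rot: [0.144, 3.136, -0.001]
wrist_force: [0.3, 0.4, -0.6]
finger_gap: 85.4
gripper_force: 0.0
shift [-1.400e-01 -1.000e-02  1.202e+01] turn [-0.    0.01  0.02] tcp [551.8 -37.4 230.4] f [-0.3 -0.  -0.5] gap 85.5 t 10.95
```

View pics/ov3.png

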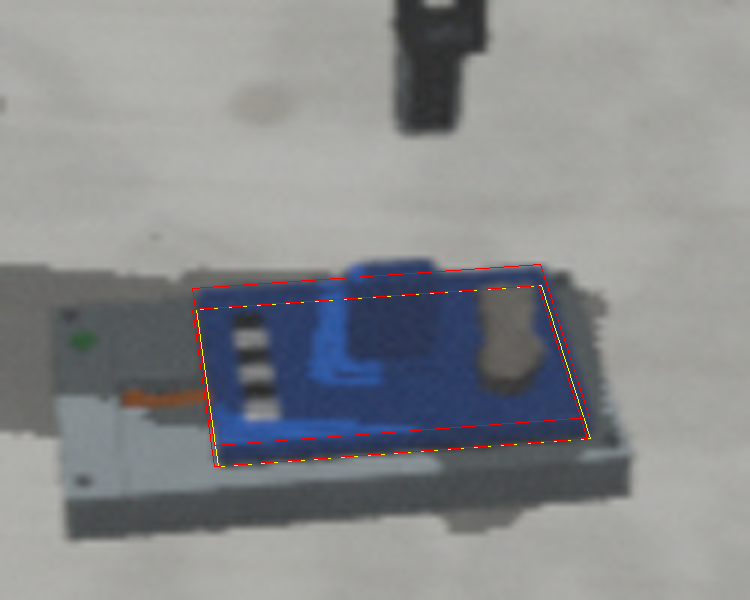

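The released carrier sits on the seat outline: lower edge from (218,466) to (590,438), both ends on the yellow lines. The lever is flat under it at (200,397), and the gripper is well clear.

```bash
python3 -c "
from plant import arm
print(arm.finish_job())"
```

```text
the job is handed in; nothing more can be done
None
```

The blue carrier rests squarely on the black seat, matching the seat outline in the last side picture, with its scale end holding the orange lever down. It was released only after contact with the seat. The white carrier was not touched, and the job was handed in at about 11 s.

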